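# Tip the cylinder studs through the slot of the blue-lidded box

### The arm

A 6-joint arm with a two-finger parallel gripper is mounted at the origin on a cart in front of the work surface, level with it; the furniture and walls round the work are solid. World frame = base frame: x ahead of the robot, y to its left, z up, the work surface at z = 0. Lengths are in mm, angles in rad, forces in N, time in s.
With the tool pointing down it reaches from about 350 to 875 mm from the base axis. Payload 4.2 kg.
Tool frame: the origin (TCP) lies on the centre line of the jaws, within the pads' length; the fingertips stand 22 mm ahead of it and the grasp point (between the pads) lies 3 mm ahead of it; z points along the fingers, y is the line along which they close (so a half turn about z gives the same grasp; the last joint's range is limited). The gripper opens to 87 mm and grips with 3 to 60 N. Pads are 19 mm wide; open, the fingers measure 117 mm over their backs; the gripper's body (75 mm by 190 mm) begins 51 mm behind the grasp point.
Start: joints at [-0.865, 0.385, 0.008, 0, -1.194, -0.259], TCP at [270.063, -563.618, 244.55] pointing down, gripper open.
Joint ranges: [-3.14, 3.14], [-1.21, 2.06], [-1.07, 1.41], [-3.16, 2.05], [-2.99, -0.16], [-3.1, 3.1]. Speed limits (rad/s): [2.79, 2.79, 3.14, 3.14, 3.14, 3.14].

### API

Orientations are given as [roll, pitch, yaw] about the fixed x, y, z axes, in that order (R = Rz(yaw) Ry(pitch) Rx(roll)).
In Python, from workcell import r, optics gives the robot as it stands.
- The arm moves only by the shell command python3 -m crank 'ROWS' [FORCE]. ROWS is JSON, a list of rows, each a list of 7 numbers: the shift along the tool's x, y, z scaled (see below), then the turn, a rotation vector about the tool's x, y, z scaled (see below), then the closure in counts, from 0 (fully open) to 255 (shut). In form: [[x, y, z, rx, ry, rz, gripper], ...]. A call has 1 to 12 rows; each row shifts and turns the commanded pose from where the row before left it, along the tool's axes as they then stand; what a row does not reach is not made up. The controller multiplies each number of a shift by 0.04 m and each number of a turn by 8 degrees. A row lasts 1/10 s, in which the tool goes at most 50 mm and 8.59 degrees, less where a joint would pass 70% of its speed; a pose out of reach is approached as far as the arm can. A call with a number of a shift or a turn outside -1 to 1 is refused whole. A call with a gripper value outside its range is refused whole. The fingers move at their own pace and stop on an object; FORCE is the grip in N (left out, the last holds). Time passes only in rows, so rows that do not move let the fingers close. It gives the time, the measured TCP pose, the force, the opening and the grip force at its end, in the units of the state.
- r.observe(): the state, without advancing time (a new reading comes with each control period).
- optics.get_image(name): name is "scene" or "top" or "wrist"; returns a dict with "color" (400x640x3 uint8, red, green, blue), "z_map" (400x640 float32, mm along the optical axis (not along the pixel's ray), 0 where there is no reading), "fx", "fy", "cx", "cy" (pixels), "rvec" (rotation vector, rad) and "tvec" (3), from world to camera coordinates, as OpenCV has them; the wrist camera has in their place "T_tool_cam" (4x4, takes a point from camera to tool coordinates, whose origin is the TCP and whose axes are the flange's). Camera axes: x right, y down, z forward; pixel columns grow to the right and rows downward; lengths in mm; the calibration is good to about 2 mm. The wrist camera is an equidistant fisheye: a pixel r from the principal point sees the ray r / f radians off the axis. A picture is of the moment at which its call begins: read the wrist's pose just before it.
- r.hand_in(): hands the job in; it is judged then, once.
The state is a dict: "time_s": time; "joint_positions": joint angles; "qvel": joint speeds; "joint_torque": joint torques, N m; "ee_pos": TCP position; "ee_rot": TCP orientation; "ft_force": force on the tool from outside, world axes, zero at the start; "ft_torque": the same for the moment, N m; "finger_gap": finger opening in mm; "gripper_force": force on a finger pad.
Only numpy, scipy, OpenCV 4.12 (cv2) and the standard library are available. Lean on these libraries where they do the work, as an engineer would, in place of code of your own. Each camera call takes 0.05 s, during which the arm holds its last target. There are 200 camera calls.

### The job

Two steel cylinder studs lie in the yellow tipping tray. Carry the tray by its black handle to the grey box with the blue lid (not the red one), turn it so that the studs line up with the slot and tip it there so that both studs roll over its lip through the slot into the box, without touching the studs with the fingers. Then stand the empty tray upright on the bench again.

Things in the scene. Friction and masses are not known exactly. Their poses are not given: they have to be found in the camera images.
- tray: Loose yellow sheet-metal tipping tray, 0.35 kg, 76 (x) x 132 (y) x 99 mm. Origin on its underside: z=0 is the bench when it stands. y runs along the studs, x from the open lip (-38 mm) to the back wall (28 to 31, 41 mm high). The floor rises 15 degrees from the back to the lip, so level studs rest at the back; tipped lip down by 35 to 45 degrees they roll out. 22 mm end walls at y=+-65.
- tray_handle (a point): Middle of the tray's black handle, at x=33, y=0, z=76 mm of the tray: an upright flat plate at the back wall, 10 mm thick along tray x (pinch it so), 56 mm wide along y, black from z=52 mm to its top at z=99 mm. Axes as the tray's.
- tray_lip (a point): Middle of the straight open lip, at x=-38, y=0, z=24 mm of the tray; 126 mm long between the end walls, whose upper front corners are at x=-32, z=45 mm. The runners beneath the tray span x=-12 to +38 mm.
- stud_1: Loose plain steel cylinder stud with dark threads at its ends: a rod of 12 mm diameter, 110 mm long, 0.09 kg. Origin at its centre, y along the rod. Lies in the tray along tray y.
- stud_2: A second stud like stud_1, beside it in the tray.
- box_blue: Grey box with a blue hopper lid, fixed to the bench, 110 (x) x 204 (y) mm, lugs to y=+-119. Origin under its centre, z up, y along the slot. Two blue panels slope from the rims (x=+-53, z=86 mm) down to a slot 36 mm wide (x) and 170 mm long (y) at z=62 mm; inner floor at z=4 mm. Usable from either long side. The same box with a red lid, on the other side of the tray, is the wrong one.
Not all that is in view belongs to the job. There is more than one size of the tray; the job needs the smaller.

How it is judged:
By the outcome, as a careful person would: the job done as asked, in the order asked, and still so for the second after the job is handed in, with the robot touching nothing.
It also fails if it takes over 54 s, if anything falls off the work surface, if the arm or the gripper's body presses on something with over 40 N, if the wrist force passes 120 N, or if a joint passes its speed limit or range.

## Working session

There is one attempt and no reset: what is moved stays moved. The work goes in short steps, Python scripts to look and compute and a shell command to move; the robot and the scene stay as the last step left them, time stands still between calls to the robot, and variables do not carry over. Pictures are saved under pics/ and viewed, at most 10 in all, crops included, and the job is handed in when it is done.

```bash
mkdir -p pics; ls
cat > h.py <<'E'
import numpy as np, cv2
from workcell import r, optics
def save(n,f): 
    d=optics.get_image(n); cv2.imwrite(f,d["color"][:,:,::-1]); return d
def world(d,mask=None):
    R,_=cv2.Rodrigues(np.array(d["rvec"],float)); t=np.array(d["tvec"],float).reshape(3)
    v,u=np.mgrid[0:400,0:640]; z=d["z_map"]
    P=np.stack([(u-d["cx"])/d["fx"]*z,(v-d["cy"])/d["fy"]*z,z],-1)
    return (P-t)@R
E
python3 - <<'E'
from h import *
import pickle
for n in("top","scene"):
    d=save(n,f"pics/{n}.png"); pickle.dump(d,open(n+".pkl","wb"))
    R,_=cv2.Rodrigues(np.array(d["rvec"],float)); print(n,d["fx"],-R.T@np.array(d["tvec"]).reshape(3),R[2])
print(r.observe())
E
```

```text
pics
top 455.68845593622143 [ 441.00636297 -132.18268869 1359.64872161] [ 0.06847439 -0.00178004 -0.99765129]
scene 408.07179193028946 [-331.21963465 -978.32707545  619.46313635] [ 0.63255316  0.65964232 -0.40589223]
{'time_s': 0.1, 'joint_positions': array([-8.65359500e-01,  3.85480436e-01,  6.78610643e-03, -4.20043626e-04,
       -1.19402509e+00, -2.58615831e-01]), 'qvel': array([ 9.79973613e-04, -5.14642061e-04,  1.70662912e-03,  4.01257122e-03,
       -6.28126368e-05,  6.38353305e-04]), 'joint_torque': array([-5.26927852e-04, -3.91690493e+01,  1.87935054e+01,  4.23188701e+00,
        1.34312062e-02, -8.98910889e-05]), 'ee_pos': array([ 269.87407781, -563.18718354,  243.57995266]), 'ee_rot': array([ 3.13963368e+00, -1.14519263e-04, -2.69492646e+00]), 'ft_force': array([-1.04385784,  0.42849414,  0.17049474]), 'ft_torque': array([ 0.0267878 , -0.00308878, -0.00381639]), 'gripper_force': 0.0, 'finger_gap': 86.9687348396889}
```

View pics/top.png

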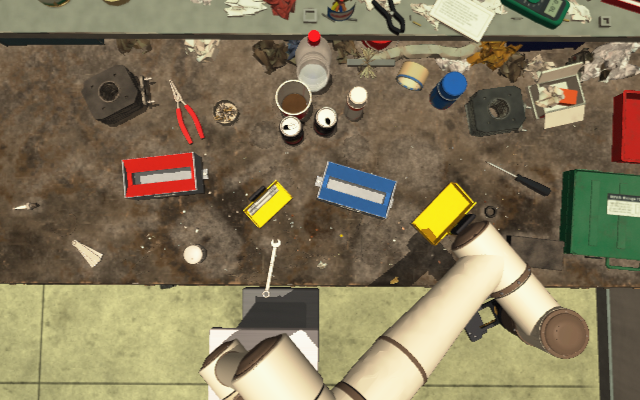

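View pics/scene.png

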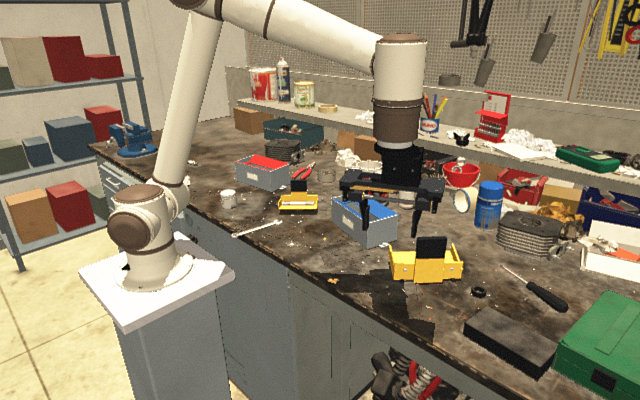

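Top view: two yellow trays. The one at (267,204) is smaller, holds the two studs and sits between the red (163,175) and blue (357,190) boxes. The one at (444,213) is larger and empty. So the tray is (267,204) and the box is (357,190). I'll measure both and confirm with a crop.

Run:
```python
from h import *
import pickle
d=pickle.load(open("top.pkl","rb")); W=world(d); c=d["color"]; hsv=cv2.cvtColor(c,cv2.COLOR_RGB2HSV)
print("bench z",np.median(W[230:240,300:400,2]))
def comp(lo,hi,box):
    m=cv2.inRange(hsv,lo,hi); k=np.zeros_like(m); x0,y0,x1,y1=box; k[y0:y1,x0:x1]=m[y0:y1,x0:x1]; return k>0
def rect(P):
    q=cv2.minAreaRect(P[:,:2].astype(np.float32)); b=cv2.boxPoints(q); return q,b.round(0).tolist()
def plane(m,name):
    P=W[m&(d["z_map"]>0)]; print(name,len(P),P[:,2].min().round(),P[:,2].max().round(),*rect(P)); return P
Y=plane(comp((20,120,90),(35,255,255),(235,170,300,235)),"tray")
B=plane(comp((100,110,50),(120,255,255),(310,150,405,225)),"blue")
K=comp((0,0,0),(180,255,70),(235,170,300,235))&(W[:,:,2]>60)
plane(K,"handle z>60")
# slot region: low points within blue rect
q=cv2.minAreaRect(np.argwhere(comp((100,110,50),(120,255,255),(310,150,405,225)))[:,::-1].astype(np.float32))
m=np.zeros((400,640),np.uint8); cv2.fillPoly(m,[cv2.boxPoints(q).astype(int)],1)
plane((m>0)&~comp((100,110,50),(120,255,255),(310,150,405,225))&(W[:,:,2]<50),"slot")
a=cv2.resize(c[150:250,235:410],None,fx=4,fy=4,interpolation=cv2.INTER_CUBIC)
cv2.imwrite("pics/crop.png",a[:,:,::-1])
```

```text
bench z 0.5127335565898452
tray 853 -6.0 49.0 ((517.9794921875, -8.252296447753906), (77.25863647460938, 137.85264587402344), 43.26630783081055) [[443.0, 15.0], [537.0, -85.0], [593.0, -32.0], [499.0, 68.0]]
blue 1819 8.0 94.0 ((555.1866455078125, -266.5523681640625), (195.21737670898438, 106.41312408447266), 73.8600082397461) [[477.0, -346.0], [579.0, -375.0], [633.0, -188.0], [531.0, -158.0]]
handle z>60 91 62.0 105.0 ((541.5153198242188, 14.298965454101562), (10.217093467712402, 54.08969497680664), 40.526329040527344) [[520.0, 32.0], [555.0, -10.0], [563.0, -3.0], [528.0, 38.0]]
slot 727 -5.0 13.0 ((581.0177001953125, -276.9896545410156), (177.28819274902344, 80.34961700439453), 73.21443939208984) [[517.0, -350.0], [594.0, -373.0], [645.0, -204.0], [568.0, -181.0]]
```

View pics/crop.png

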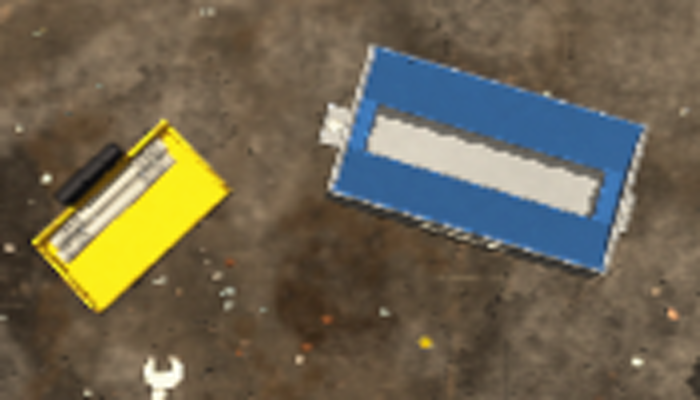

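The crop confirms it: the small tray with the two studs has its handle at crop (90,175), and the blue-lid slot is centred at crop (485,163). Next is a row planner, then a move to above the handle.

```bash
cat >> h.py <<'E'
from scipy.spatial.transform import Rotation as Ro, Slerp
def tool(yaw,tilt=0): # deg; tilt about tool x = lip down
    return Ro.from_euler('xyz',[180,0,yaw],degrees=True)*Ro.from_rotvec([np.radians(tilt),0,0])
def cur():
    s=r.observe(); return np.array(s["ee_pos"]),Ro.from_euler('xyz',s["ee_rot"])
def plan(way,start=None):
    """way: list of (pos,Rot,nrows); prints x,y,z,rx,ry,rz rows"""
    p,R=start or cur()
    for P,Q,n in way:
        P=np.array(P,float); p0,R0=p,R; rv=(R0.inv()*Q).as_rotvec()
        for i in range(n):
            s=(1-np.cos(np.pi*(i+1)/n))/2 if n>8 else (i+1)/n
            pt=p0+(P-p0)*s; Rt=R0*Ro.from_rotvec(rv*s)
            row=np.r_[R.inv().apply(pt-p)/40,(R.inv()*Rt).as_rotvec(degrees=True)/8].round(2)
            p=p+R.apply(row[:3]*40); R=R*Ro.from_rotvec(row[3:]*8,degrees=True)
            print("["+",".join(f"{x+0:g}" for x in row)+"]",end=", ")
        print("\n ->",p.round(1),R.as_euler('xyz',degrees=True).round(1), flush=True)
    return p,R
E
python3 - <<'E'
from h import *
plan([((541,14,215),tool(-47),24)])
E
```

```text
[-0.05,0.04,0,0,0,-0.06], [-0.16,0.13,0.01,0,0,-0.17], [-0.27,0.2,0.02,0,0,-0.28], [-0.37,0.27,0.02,0,0,-0.39], [-0.5,0.31,0.03,0,0,-0.49], [-0.6,0.32,0.03,0,0,-0.58], [-0.72,0.31,0.03,0,0,-0.66], [-0.82,0.27,0.04,0,0,-0.73], [-0.92,0.2,0.05,0,0,-0.78], [-0.98,0.11,0.04,0,0.01,-0.84], [-1.02,-0.01,0.05,0,0,-0.86], [-1.03,-0.14,0.04,0,0,-0.87], [-1.01,-0.26,0.05,0.01,0,-0.88], [-0.95,-0.37,0.05,0,0,-0.86], [-0.87,-0.47,0.04,0,0,-0.83], [-0.77,-0.54,0.04,0,0,-0.79], [-0.65,-0.57,0.04,0,0,-0.73], [-0.53,-0.58,0.04,0,0,-0.66], [-0.42,-0.54,0.03,0,0,-0.58], [-0.32,-0.49,0.02,0,0,-0.49], [-0.22,-0.4,0.02,0,0,-0.38], [-0.15,-0.3,0.02,0,0,-0.29], [-0.08,-0.19,0.01,0,0,-0.17], [-0.03,-0.06,0,0,0,-0.06], 
 -> [540.9  14.1 215.1] [-180.    0.  -47.]
```

```bash
python3 -m crank '[[-0.05,0.04,0,0,0,-0.06,0],[-0.16,0.13,0,0,0,-0.17,0],[-0.27,0.2,0.02,0,0,-0.28,0],[-0.37,0.27,0.02,0,0,-0.39,0],[-0.5,0.31,0.03,0,0,-0.49,0],[-0.6,0.32,0.03,0,0,-0.58,0],[-0.72,0.31,0.03,0,0,-0.66,0],[-0.82,0.27,0.04,0,0,-0.73,0],[-0.92,0.2,0.05,0,0,-0.78,0],[-0.98,0.11,0.04,0,0,-0.84,0],[-1,0,0.05,0,0,-0.86,0],[-1,-0.14,0.04,0,0,-0.87,0]]' 
python3 -m crank '[[-1,-0.26,0.05,0,0,-0.88,0],[-0.95,-0.37,0.05,0,0,-0.86,0],[-0.87,-0.47,0.04,0,0,-0.83,0],[-0.77,-0.54,0.04,0,0,-0.79,0],[-0.65,-0.57,0.04,0,0,-0.73,0],[-0.53,-0.58,0.04,0,0,-0.66,0],[-0.42,-0.54,0.03,0,0,-0.58,0],[-0.32,-0.49,0.02,0,0,-0.49,0],[-0.22,-0.4,0.02,0,0,-0.38,0],[-0.15,-0.3,0.02,0,0,-0.29,0],[-0.08,-0.19,0,0,0,-0.17,0],[-0.03,-0.06,0,0,0,-0.06,0]]'
python3 - <<'E'
from h import *
import pickle
s=r.observe(); print(s["ee_pos"],np.degrees(s["ee_rot"]),s["joint_positions"])
d=save("wrist","pics/w1.png"); d["pose"]=cur(); pickle.dump(d,open("w1.pkl","wb")); print(d["fx"],d["cx"],d["cy"],d["T_tool_cam"])
E
```

```text
time_s: 1.3
ee_pos: [404.7, -274.2, 230.7]
ee_rot: [-3.141, 0.0, -1.75]
ft_force: [0.6, -0.3, 0.7]
finger_gap: 87.2
gripper_force: 0.0
time_s: 2.5
ee_pos: [539.9, 12.1, 216.5]
ee_rot: [3.141, 0.0, -0.818]
ft_force: [-0.5, 0.3, 0.0]
finger_gap: 86.8
gripper_force: 0.0
[539.90276679  12.09052045 216.5017415 ] [ 1.79991622e+02  4.15087563e-03 -4.68788783e+01] [ 3.22790271e-01  2.63746161e-01 -2.43778519e-01 -5.63397469e-06
 -1.06343476e+00  4.29818024e-01]
309.70691628693146 312.34386607997203 201.1286401250391 [[ 6.70218750e-05 -9.63674783e-01 -2.67078469e-01  7.30982321e+01]
 [ 9.99998344e-01 -4.21165550e-04  1.77059718e-03 -9.06804474e-01]
 [-1.81876410e-03 -2.67078145e-01  9.63673158e-01 -1.39994429e+02]
 [ 0.00000000e+00  0.00000000e+00  0.00000000e+00  1.00000000e+00]]
```

View pics/w1.png

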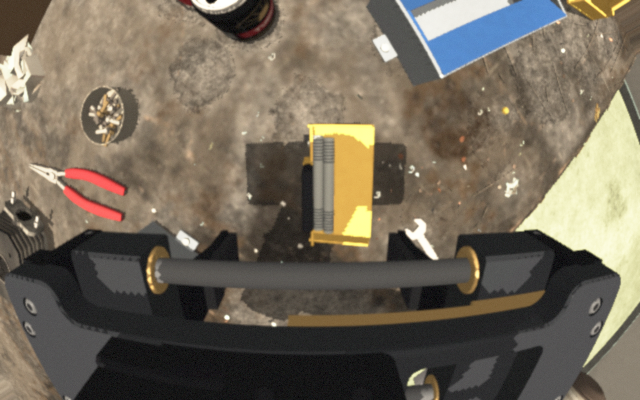

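The wrist view shows the small tray below. The black handle's edge is near (307,195), the studs run from (323,140) to (323,230), and the blue box is at upper right. I'll get its pose from the depth points.

```bash
cat >> h.py <<'E'
def wworld(d):
    p,R=d["pose"]; v,u=np.mgrid[0:400,0:640]; x=(u-d["cx"])/d["fx"]; y=(v-d["cy"])/d["fy"]; th=np.hypot(x,y)+1e-9
    k=np.tan(np.minimum(th,1.4))/th; z=d["z_map"]; C=np.stack([x*k*z,y*k*z,z],-1)
    T=np.array(d["T_tool_cam"]); return R.apply((C@T[:3,:3].T+T[:3,3]).reshape(-1,3)).reshape(400,640,3)+p
E
python3 - <<'E'
from h import *
import pickle
d=pickle.load(open("w1.pkl","rb")); W=wworld(d); hsv=cv2.cvtColor(d["color"],cv2.COLOR_RGB2HSV); ok=d["z_map"]>0
def rep(m,n):
    P=W[m]; q=cv2.minAreaRect(P[:,:2].astype(np.float32)); print(n,len(P),np.percentile(P[:,2],[2,50,98]).round(1),np.array(q[0]).round(1),np.array(q[1]).round(1),round(q[2],1)); return P
win=np.zeros((400,640),bool); win[110:255,270:390]=1
yel=cv2.inRange(hsv,(18,110,80),(35,255,255))>0
rep(win&yel&ok,"yellow"); 
k=win&~yel&ok&(W[:,:,2]>85)&(W[:,:,2]<115); P=rep(k,"handle top")
rep(win&~yel&ok&(W[:,:,2]>55)&(W[:,:,2]<115),"handle all")
ey=win&yel&ok&(W[:,:,2]>36); rep(ey,"yellow high")
# studs
stm=win&ok&(hsv[:,:,1]<60)&(hsv[:,:,2]>60)&(W[:,:,2]<40)&(W[:,:,2]>8)
rep(stm,"studs")
bl=cv2.inRange(hsv,(98,110,50),(125,255,255))>0; bw=np.zeros_like(win); bw[:80,380:580]=1
rep(bl&ok&bw,"blue"); print("bench",np.median(W[120:140,420:450,2]))
# top-camera box: rim points z~86
d=pickle.load(open("top.pkl","rb")); W=world(d); hsv=cv2.cvtColor(d["color"],cv2.COLOR_RGB2HSV)
bl=cv2.inRange(hsv,(100,110,50),(120,255,255))>0; bw=np.zeros_like(win); bw[155:225,310:405]=1
hole=cv2.morphologyEx((bl&bw).astype(np.uint8),cv2.MORPH_CLOSE,np.ones((25,25)))
cs,h=cv2.findContours((bl&bw).astype(np.uint8),cv2.RETR_CCOMP,cv2.CHAIN_APPROX_NONE)
R,_=cv2.Rodrigues(np.array(d["rvec"])); t=np.array(d["tvec"]).reshape(3); o=-R.T@t
def ray(px,z):
    px=np.asarray(px,float).reshape(-1,2); D=np.c_[(px[:,0]-d["cx"])/d["fx"],(px[:,1]-d["cy"])/d["fy"],np.ones(len(px))]@R
    return (o+D*((z-o[2])/D[:,2])[:,None])[:,:2].astype(np.float32)
for c,hh in zip(cs,h[0]):
    if len(c)>80: 
        z=62 if hh[3]>=0 else 86
        q=cv2.minAreaRect(ray(c,z)); print("hole" if hh[3]>=0 else "outer",q)
E
```

```text
yellow 4524 [-0.2 17.9 42. ] [511.4  -2. ] [ 84.5 152.7] 43.7
handle top 691 [ 91.5  98.4 100. ] [543.8  14.6] [ 9.8 56.1] 43.0
handle all 733 [ 69.3  98.4 100. ] [544.1  14.8] [ 9.9 56.2] 44.0
yellow high 414 [36.3 40.6 56.5] [521.   -6.2] [ 71.  132.8] 44.0
studs 1827 [14.8 20.  23.7] [532.1   7.4] [ 26.  109.8] 43.9
blue 4478 [63.8 75.6 86.6] [ 535.5 -261. ] [194.5  81.9] 67.8
bench 0.14961057010661705
outer ((555.2601318359375, -266.0699462890625), (194.269287109375, 105.91112518310547), 73.65790557861328)
hole ((555.5437622070312, -265.4335632324219), (175.96473693847656, 41.62350845336914), 73.74539947509766)
```

Run:
```python
from h import *
plan([((543.8,14.6,140),tool(-46.3),3),((543.8,14.6,79),tool(-46.3),4)])
```

```text
[0.01,-0.04,0.64,0,0,-0.03], [0,-0.04,0.64,0,0,-0.02], [0.01,-0.04,0.63,0,0,-0.03], 
 -> [543.9  14.6 140.1] [180.    0.  -46.3]
[0,0,0.38,0,0,0], [0,0,0.38,0,0,0], [0,0,0.39,0,0,0], [0,0,0.38,0,0,0], 
 -> [543.9  14.6  78.9] [180.    0.  -46.3]
```

```bash
python3 -m crank '[[0,-0.04,0.64,0,0,-0.03,0],[0,-0.04,0.64,0,0,-0.02,0],[0,-0.04,0.63,0,0,-0.03,0],[0,0,0.38,0,0,0,0],[0,0,0.38,0,0,0,0],[0,0,0.39,0,0,0,0],[0,0,0.38,0,0,0,0],[0,0,0,0,0,0,0],[0,0,0,0,0,0,0]]'
python3 - <<'E'
from h import *
s=r.observe(); print(s["ee_pos"],np.degrees(s["ee_rot"]))
plan([((543.8,14.6,79),tool(-46.3),1)])
E
```

```text
time_s: 3.45
ee_pos: [543.4, 14.3, 79.2]
ee_rot: [3.141, -0.0, -0.809]
ft_force: [-0.0, 0.6, 0.6]
finger_gap: 86.7
gripper_force: 0.0
[543.43033846  14.28584373  79.23190732] [ 1.79985602e+02 -1.12703088e-02 -4.63583169e+01]
[0,-0.01,0.01,0,0,-0.01], 
 -> [543.7  14.6  78.8] [180.   -0.  -46.3]
```

```bash
python3 -m crank '[[0,0,0,0,0,0,120],[0,0,0,0,0,0,190],[0,0,0,0,0,0,255],[0,0,0,0,0,0,255],[0,0,0,0,0,0,255],[0,0,0,0,0,0,255],[0,0,0,0,0,0,255],[0,0,0,0,0,0,255]]' 50
python3 -m crank '[[0,0,-0.1,0,0,0,255],[0,0,-0.2,0,0,0,255],[0,0,-0.4,0,0,0,255],[0,0,-0.5,0,0,0,255],[0,0,-0.6,0,0,0,255],[0,0,-0.6,0,0,0,255],[0,0,-0.5,0,0,0,255],[0,0,-0.3,0,0,0,255],[0,0,-0.15,0,0,0,255],[0,0,0,0,0,0,255]]'
python3 - <<'E'
from h import *
import pickle
d=save("wrist","pics/w2.png"); d["pose"]=cur(); pickle.dump(d,open("w2.pkl","wb"))
W=wworld(d); p,R=d["pose"]; print(p,R.as_euler('xyz',degrees=True))
# tray-frame coords (tool frame) of yellow: check lip & walls
hsv=cv2.cvtColor(d["color"],cv2.COLOR_RGB2HSV); yel=(cv2.inRange(hsv,(18,110,80),(35,255,255))>0)&(d["z_map"]>0)
T=R.inv().apply(W[yel]-p); T=T[(abs(T[:,0])<90)&(T[:,1]>-20)&(T[:,1]<110)&(T[:,2]<120)]
print(len(T),np.percentile(T,[1,50,99],axis=0).round(1))
lip=T[T[:,1]>60]; print("lip",lip.mean(0), np.polyfit(lip[:,0],lip[:,2],1))
E
```

```text
time_s: 4.25
ee_pos: [543.3, 14.9, 78.9]
ee_rot: [3.142, 0.0, -0.808]
ft_force: [-0.6, -0.8, -0.5]
finger_gap: 30.9
gripper_force: 0.0
time_s: 5.25
ee_pos: [543.2, 14.9, 213.0]
ee_rot: [-3.141, 0.0, -0.809]
ft_force: [-0.2, -0.4, -4.5]
finger_gap: 9.7
gripper_force: 50.1
[542.77424324  14.88589513 212.14085712] [ 1.79942449e+02  6.90792433e-02 -4.63433538e+01]
7816 [[-15.1 -17.4 -78.5]
 [ 24.   31.6  78.1]
 [ 66.5  69.6  92. ]]
lip [23.56215067 64.56388704 76.94840356] [-0.14167878 80.28666035]
```

View pics/w2.png

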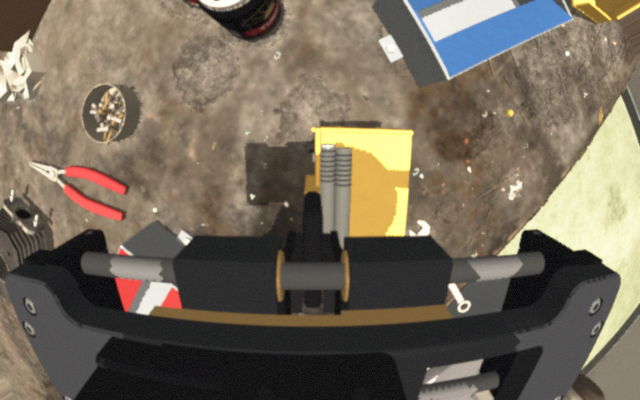

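The fingers closed late, so the grip is about 22 mm too high on the handle (lip at tool z≈77, expected 55). I'll set the tray down and regrip lower.

```bash
python3 -m crank '[[0,0,0.15,0,0,0,255],[0,0,0.3,0,0,0,255],[0,0,0.5,0,0,0,255],[0,0,0.5,0,0,0,255],[0,0,0.45,0,0,0,255],[0,0,0.35,0,0,0,255],[0,0,0.2,0,0,0,255],[0,0,0.1,0,0,0,255],[0,0,0.05,0,0,0,255],[0,0,0,0,0,0,255]]'
python3 -m crank '[[0,0,0.05,0,0,0,255],[0,0,0.05,0,0,0,255],[0,0,0,0,0,0,255]]'
```

```text
time_s: 6.3
ee_pos: [543.6, 14.9, 109.0]
ee_rot: [-3.141, -0.0, -0.808]
ft_force: [0.3, -0.3, -3.8]
finger_gap: 9.6
gripper_force: 50.1
time_s: 6.6
ee_pos: [543.2, 14.9, 105.0]
ee_rot: [-3.142, 0.0, -0.809]
ft_force: [-1.0, -0.4, -4.4]
finger_gap: 9.5
gripper_force: 50.1
```

```bash
for i in 1 2; do python3 -m crank '[[0,0,0.03,0,0,0,255],[0,0,0.02,0,0,0,255],[0,0,0,0,0,0,255]]' | grep -E "pos|force"; done
```

```text
ee_pos: [543.3, 14.9, 102.9]
ft_force: [0.8, 0.2, -5.0]
gripper_force: 50.1
ee_pos: [543.2, 14.9, 100.8]
ft_force: [-0.6, -0.5, -4.3]
gripper_force: 50.1
```

```bash
for i in 1 2; do python3 -m crank '[[0,0,0.03,0,0,0,255],[0,0,0.02,0,0,0,255],[0,0,0,0,0,0,255]]' | grep -E "pos|ft_force"; done
```

```text
ee_pos: [543.8, 15.0, 99.7]
ft_force: [-1.0, 1.0, 0.8]
ee_pos: [543.9, 15.1, 99.6]
ft_force: [-4.7, 1.7, 11.7]
```

```bash
python3 -m crank '[[0,0,-0.03,0,0,0,150],[0,0,0,0,0,0,150],[0,0,0,0,0,0,150],[0,0,0,0,0,0,150],[0,0,0,0,0,0,150],[0,0,0.2,0,0,0,150],[0,0,0.2,0,0,0,150],[0,0,0.1,0,0,0,150],[0,0,0,0,0,0,150]]'
python3 -m crank '[[0,0,0,0,0,0,255],[0,0,0,0,0,0,255],[0,0,0,0,0,0,255],[0,0,0,0,0,0,255],[0,0,0,0,0,0,255],[0,0,0,0,0,0,255],[0,0,0,0,0,0,255],[0,0,0,0,0,0,255],[0,0,0,0,0,0,255]]' 55
```

```text
time_s: 8.7
ee_pos: [542.6, 14.7, 76.9]
ee_rot: [3.139, 0.001, -0.809]
ft_force: [0.1, 0.4, -0.1]
finger_gap: 35.7
gripper_force: 0.0
time_s: 9.6
ee_pos: [543.7, 15.0, 78.3]
ee_rot: [-3.141, -0.0, -0.808]
ft_force: [1.2, 0.7, 0.2]
finger_gap: 9.6
gripper_force: 55.0
```

```bash
python3 -m crank '[[0,0,-0.1,0,0,0,255],[0,0,-0.2,0,0,0,255],[0,0,-0.4,0,0,0,255],[0,0,-0.5,0,0,0,255],[0,0,-0.6,0,0,0,255],[0,0,-0.6,0,0,0,255],[0,0,-0.5,0,0,0,255],[0,0,-0.3,0,0,0,255],[0,0,-0.15,0,0,0,255],[0,0,0,0,0,0,255]]'
python3 - <<'E'
from h import *
import pickle
d=save("wrist","pics/w3.png"); d["pose"]=cur(); pickle.dump(d,open("w3.pkl","wb"))
W=wworld(d); p,R=d["pose"]
hsv=cv2.cvtColor(d["color"],cv2.COLOR_RGB2HSV); yel=(cv2.inRange(hsv,(18,110,80),(35,255,255))>0)&(d["z_map"]>0)
T=R.inv().apply(W[yel]-p); T=T[(abs(T[:,0])<90)&(T[:,1]>0)&(T[:,1]<110)&(T[:,2]<120)]
for lo,hi in((62,72),(40,55),(20,35)):
    l=T[(T[:,1]>lo)&(T[:,1]<hi)&(T[:,0]<55)&(T[:,0]>-5)]; print(lo,l.mean(0),np.polyfit(l[:,0],l[:,2],1),l[:,1].max())
# plan
c=np.array([555.3,-265.8,0]); x=np.array([np.cos(np.radians(-16.3)),np.sin(np.radians(-16.3)),0]); z=np.array([0,0,1.])
def tcp(lx,lz,t):
    t=np.radians(t); return c+x*(lx+71*np.cos(t)-55*np.sin(t))+z*(lz+71*np.sin(t)+55*np.cos(t))
Y=-106.3
q=plan([(tcp(30,155,0),tool(Y),24)])
q=plan([(tcp(22,125,12),tool(Y,12),6),(tcp(21,98,22),tool(Y,22),6)],q)
q=plan([(tcp(20,95,32),tool(Y,32),3),(tcp(20,94,42),tool(Y,42),3)],q)
E
```

```text
time_s: 10.6
ee_pos: [543.1, 14.9, 212.3]
ee_rot: [-3.141, 0.0, -0.809]
ft_force: [0.8, -0.6, -4.0]
finger_gap: 9.4
gripper_force: 55.0
62 [27.63856303 66.66669003 55.77725116] [-2.83648945e-03  5.58556477e+01] 71.02135878365416
40 [19.22909866 47.11758726 60.99497849] [1.08646905e-02 6.07860603e+01] 54.99570747977285
20 [25.26045881 29.38158709 -0.65960564] [ 0.12602033 -3.84293688] 34.98979355892933
[0.03,0.01,0,0,0,0.03], [0.1,0.05,0,0,0,0.1], [0.16,0.06,0,0,0,0.16], [0.22,0.09,0,0,0,0.21], [0.28,0.11,0,0,0,0.27], [0.33,0.1,0,0,0,0.33], [0.39,0.11,0.01,0,0,0.37], [0.44,0.1,0,0,0,0.4], [0.47,0.07,0,0,0,0.44], [0.51,0.05,0,0,0,0.47], [0.52,0.02,0,0,0,0.48], [0.54,-0.02,0.01,0.01,0,0.49], [0.53,-0.05,0,0,0,0.49], [0.52,-0.09,0,0,0,0.48], [0.49,-0.12,0,0,0,0.46], [0.46,-0.14,0,0,0,0.44], [0.41,-0.16,0,0,0,0.41], [0.37,-0.17,0.01,0,0,0.37], [0.32,-0.16,0,0,0,0.32], [0.26,-0.14,0,0,0,0.27], [0.2,-0.13,0,0,0,0.22], [0.14,-0.09,0,0,0,0.16], [0.09,-0.06,0,0,0,0.09], [0.03,-0.02,0,0,0,0.03], 
 -> [ 652.1 -294.3  210. ] [ 180.     0.  -106.3]
[0,0.09,0.07,0.25,0,0], [0,0.09,0.06,0.25,0,0], [0,0.09,0.07,0.25,0,0], [0,0.09,0.06,0.25,0,0], [0,0.1,0.05,0.25,0,0], [0,0.09,0.05,0.25,0,0], 
 -> [ 632.2 -288.5  193.8] [-168.     0.  -106.3]
[0,0.07,0.06,0.21,0,0], [0,0.08,0.06,0.21,0,0], [0,0.07,0.06,0.21,0,0], [0,0.08,0.06,0.2,0,0], [0,0.08,0.05,0.21,0,0], [0,0.08,0.05,0.21,0,0], 
 -> [ 618.8 -284.6  175.6] [-158.     0.  -106.3]
[0,0.11,-0.08,0.42,0,0], [0,0.1,-0.08,0.41,0,0], [0,0.09,-0.09,0.42,0,0], 
 -> [ 604.3 -280.3  179.5] [-148.     0.  -106.3]
[0,0.09,-0.09,0.42,0,0], [0,0.09,-0.09,0.41,0,0], [0,0.09,-0.1,0.42,0.01,0], 
 -> [ 589.6 -276.   182.4] [-138.    -0.  -106.3]
```

```bash
python3 -m crank '[[0.03,0.01,0,0,0,0.03,255],[0.1,0.05,0,0,0,0.1,255],[0.16,0.06,0,0,0,0.16,255],[0.22,0.09,0,0,0,0.21,255],[0.28,0.11,0,0,0,0.27,255],[0.33,0.1,0,0,0,0.33,255],[0.39,0.11,0,0,0,0.37,255],[0.44,0.1,0,0,0,0.4,255],[0.47,0.07,0,0,0,0.44,255],[0.51,0.05,0,0,0,0.47,255],[0.52,0.02,0,0,0,0.48,255],[0.54,-0.02,0,0,0,0.49,255]]'
python3 -m crank '[[0.53,-0.05,0,0,0,0.49,255],[0.52,-0.09,0,0,0,0.48,255],[0.49,-0.12,0,0,0,0.46,255],[0.46,-0.14,0,0,0,0.44,255],[0.41,-0.16,0,0,0,0.41,255],[0.37,-0.17,0,0,0,0.37,255],[0.32,-0.16,0,0,0,0.32,255],[0.26,-0.14,0,0,0,0.27,255],[0.2,-0.13,0,0,0,0.22,255],[0.14,-0.09,0,0,0,0.16,255],[0.09,-0.06,0,0,0,0.09,255],[0.03,-0.02,0,0,0,0.03,255]]'
python3 - <<'E'
from h import *
import pickle
d=save("wrist","pics/w4.png"); d["pose"]=cur(); pickle.dump(d,open("w4.pkl","wb")); print(d["pose"][0])
E
```

```text
time_s: 11.85
ee_pos: [598.7, -141.7, 212.0]
ee_rot: [3.141, -0.0, -1.338]
ft_force: [0.5, 0.2, -4.5]
finger_gap: 9.7
gripper_force: 55.0
time_s: 13.05
ee_pos: [652.9, -294.3, 212.1]
ee_rot: [3.141, 0.0, -1.855]
ft_force: [0.4, 0.4, -5.0]
finger_gap: 9.4
gripper_force: 55.0
[ 652.87246085 -294.24120266  212.12838491]
```

View pics/w4.png

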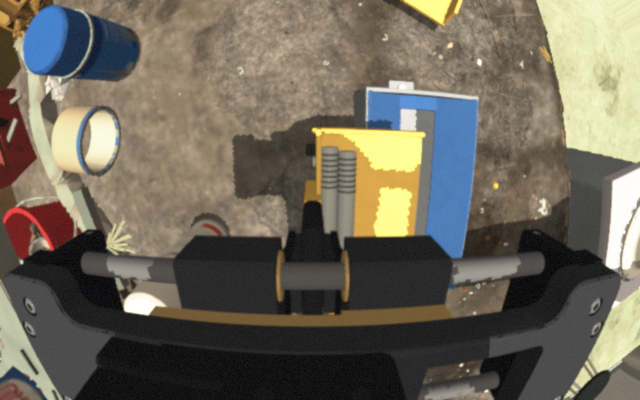

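The lip (right tray edge, x≈425) runs parallel to the box slot (408,105 downwards), and the studs are still at the back. Tipping about the lip now.

```bash
python3 -m crank '[[0,0.09,0.07,0.25,0,0,255],[0,0.09,0.06,0.25,0,0,255],[0,0.09,0.07,0.25,0,0,255],[0,0.09,0.06,0.25,0,0,255],[0,0.1,0.05,0.25,0,0,255],[0,0.09,0.05,0.25,0,0,255],[0,0.07,0.06,0.21,0,0,255],[0,0.08,0.06,0.21,0,0,255],[0,0.07,0.06,0.21,0,0,255],[0,0.08,0.06,0.2,0,0,255],[0,0.08,0.05,0.21,0,0,255],[0,0.08,0.05,0.21,0,0,255]]'
python3 -m crank '[[0,0.11,-0.08,0.42,0,0,255],[0,0.1,-0.08,0.41,0,0,255],[0,0.09,-0.09,0.42,0,0,255],[0,0.09,-0.09,0.42,0,0,255],[0,0.09,-0.09,0.41,0,0,255],[0,0.09,-0.1,0.42,0,0,255],[0,0,0,0,0,0,255],[0,0,0,0,0,0,255],[0,0,0,0,0,0,255],[0,0,0,0,0,0,255],[0,0,0,0,0,0,255],[0,0,0,0,0,0,255]]'
python3 - <<'E'
from h import *
save("wrist","pics/w5.png"); save("top","pics/t5.png"); a=cv2.imread("pics/w5.png"); b=cv2.imread("pics/t5.png")[140:240,290:450]
cv2.imwrite("pics/m5.png",np.vstack([cv2.resize(a,(480,300)),cv2.resize(b,(480,300))]))
E
```

```text
time_s: 14.3
ee_pos: [618.8, -283.7, 177.7]
ee_rot: [-2.758, -0.0, -1.853]
ft_force: [0.2, -0.0, -4.9]
finger_gap: 9.7
gripper_force: 55.0
time_s: 15.5
ee_pos: [591.3, -295.7, 201.3]
ee_rot: [-2.442, 0.04, -1.822]
ft_force: [-0.6, -1.1, -2.7]
finger_gap: 9.4
gripper_force: 55.0
```

View pics/m5.png

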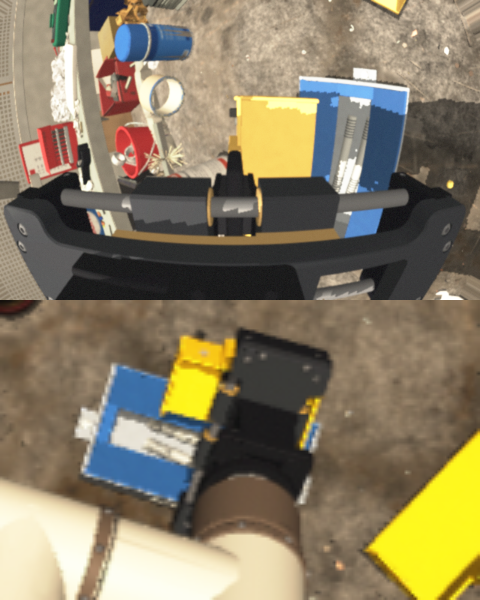

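The tray looks empty, and a stud shows inside the slot at (350,130) in the wrist half. The arm stopped short of the planned pose, so I'll check the joints and stud heights before retreating.

Run:
```python
from h import *
s=r.observe(); print(s["joint_positions"].round(3),s["ft_force"],s["ee_pos"],np.degrees(s["ee_rot"]))
d=optics.get_image("wrist"); d["pose"]=cur(); W=wworld(d)
a=np.radians(-16.3); c=np.array([555.3,-265.8]); M=np.array([[np.cos(a),np.sin(a)],[-np.sin(a),np.cos(a)]])
B=(W[:,:,:2]-c)@M.T
m=(d["z_map"]>0)&(abs(B[:,:,0])<17)&(abs(B[:,:,1])<84)&(W[:,:,2]<60)
z=W[m][:,2]; print("slot z hist",np.histogram(z,bins=[-10,0,8,14,20,26,32,40,60]))
```

```text
[-0.228  0.268 -0.442 -0.095 -0.161  0.049] [ 0.2594774  -1.04225882 -2.55099754] [ 591.27523773 -295.86007036  201.47661281] [-139.89820995    2.30192687 -104.42865883]
slot z hist (array([   0, 1841,  628, 1084,    0,    0,    0,    0]), array([-10,   0,   8,  14,  20,  26,  32,  40,  60]))
```

The studs lie on the box floor (z≤20 in the slot). Untilting and backing off.

Run:
```python
from h import *
plan([((652,-294,225),tool(-106.3),12)])
```

```text
[-0.01,-0.03,0.01,-0.09,0.01,0], [-0.02,-0.07,0.02,-0.25,0.01,0.01], [-0.04,-0.12,0.04,-0.39,0.03,0.01], [-0.04,-0.16,0.03,-0.52,0.04,0.01], [-0.06,-0.18,0.03,-0.61,0.04,0.02], [-0.06,-0.21,0.01,-0.64,0.05,0.01], [-0.06,-0.2,0,-0.65,0.05,0.02], [-0.06,-0.18,-0.02,-0.61,0.04,0.01], [-0.04,-0.16,-0.04,-0.51,0.04,0.01], [-0.04,-0.12,-0.03,-0.4,0.02,0.01], [-0.03,-0.07,-0.03,-0.25,0.02,0.01], [0,-0.03,-0.01,-0.09,0.01,0], 
 -> [ 652.  -294.2  225.1] [ 180.    -0.  -106.3]
```

```bash
python3 -m crank '[[-0.01,-0.03,0.01,-0.09,0.01,0,255],[-0.02,-0.07,0.02,-0.25,0.01,0.01,255],[-0.04,-0.12,0.04,-0.39,0.03,0.01,255],[-0.04,-0.16,0.03,-0.52,0.04,0.01,255],[-0.06,-0.18,0.03,-0.61,0.04,0.02,255],[-0.06,-0.21,0.01,-0.64,0.05,0.01,255],[-0.06,-0.2,0,-0.65,0.05,0.02,255],[-0.06,-0.18,-0.02,-0.61,0.04,0.01,255],[-0.04,-0.16,-0.04,-0.51,0.04,0.01,255],[-0.04,-0.12,-0.03,-0.4,0.02,0.01,255],[-0.03,-0.07,-0.03,-0.25,0.02,0.01,255],[0,-0.03,-0.01,-0.09,0.01,0,255]]'
python3 - <<'E'
from h import *
print(r.observe()["joint_positions"])
plan([((543.5,14.8,215),tool(-46.3),24)])
E
```

```text
time_s: 16.85
ee_pos: [653.5, -294.5, 224.9]
ee_rot: [-3.141, -0.001, -1.855]
ft_force: [-0.0, -0.1, -2.3]
finger_gap: 9.4
gripper_force: 55.0
[-1.98219506e-01  5.54841912e-01  2.37664728e-01  8.84162501e-04
 -1.25264124e+00 -8.66166746e-02]
[-0.03,0.02,0,0,0,-0.03], [-0.08,0.06,0,0,0,-0.1], [-0.15,0.1,0.01,0,0,-0.16], [-0.19,0.13,0.01,0,0,-0.21], [-0.26,0.16,0,0,0,-0.27], [-0.3,0.17,0.01,0,0,-0.33], [-0.36,0.19,0.02,0,0,-0.37], [-0.41,0.18,0.01,0,0,-0.41], [-0.45,0.17,0.01,0,0,-0.44], [-0.49,0.15,0.02,0,0,-0.46], [-0.51,0.13,0.01,0,0,-0.48], [-0.52,0.09,0.02,0,0,-0.49], [-0.54,0.05,0.01,0,-0.01,-0.49], [-0.52,0.02,0.02,0,0,-0.48], [-0.51,-0.02,0.02,0,0,-0.47], [-0.48,-0.04,0.01,0,0,-0.44], [-0.44,-0.07,0.01,0,0,-0.4], [-0.4,-0.09,0.02,0,0,-0.37], [-0.34,-0.09,0.01,0,0,-0.33], [-0.28,-0.1,0.01,0,0,-0.27], [-0.22,-0.08,0,0,0,-0.22], [-0.16,-0.06,0.01,0,0,-0.15], [-0.1,-0.04,0,0,0,-0.1], [-0.03,-0.02,0,0,0,-0.03], 
 -> [543.6  14.8 215.1] [-180.    -0.   -46.3]
```

```bash
python3 -m crank '[[-0.03,0.02,0,0,0,-0.03,255],[-0.08,0.06,0,0,0,-0.1,255],[-0.15,0.1,0,0,0,-0.16,255],[-0.19,0.13,0,0,0,-0.21,255],[-0.26,0.16,0,0,0,-0.27,255],[-0.3,0.17,0,0,0,-0.33,255],[-0.36,0.19,0.02,0,0,-0.37,255],[-0.41,0.18,0.02,0,0,-0.41,255],[-0.45,0.17,0.02,0,0,-0.44,255],[-0.49,0.15,0.02,0,0,-0.46,255],[-0.51,0.13,0.02,0,0,-0.48,255],[-0.52,0.09,0.02,0,0,-0.49,255]]' >/dev/null
python3 -m crank '[[-0.54,0.05,0.02,0,0,-0.49,255],[-0.52,0.02,0.02,0,0,-0.48,255],[-0.51,-0.02,0.02,0,0,-0.47,255],[-0.48,-0.04,0.02,0,0,-0.44,255],[-0.44,-0.07,0.02,0,0,-0.4,255],[-0.4,-0.09,0.02,0,0,-0.37,255],[-0.34,-0.09,0,0,0,-0.33,255],[-0.28,-0.1,0,0,0,-0.27,255],[-0.22,-0.08,0,0,0,-0.22,255],[-0.16,-0.06,0,0,0,-0.15,255],[-0.1,-0.04,0,0,0,-0.1,255],[-0.03,-0.02,0,0,0,-0.03,255]]'
python3 - <<'E'
from h import *
d=save("top","pics/t6.png"); a=d["color"][140:240,280:420]
d=optics.get_image("wrist"); d["pose"]=cur(); W=wworld(d); p,R=d["pose"]
hsv=cv2.cvtColor(d["color"],cv2.COLOR_RGB2HSV); yel=(cv2.inRange(hsv,(18,110,80),(35,255,255))>0)&(d["z_map"]>0)
T=R.inv().apply(W[yel]-p); T=T[(abs(T[:,0])<90)&(T[:,1]>0)&(T[:,1]<110)&(T[:,2]<120)]
l=T[(T[:,1]>62)&(T[:,1]<72)&(T[:,0]<55)&(T[:,0]>-5)]; print(l.mean(0),np.polyfit(l[:,0],l[:,2],1))
cv2.imwrite("pics/m6.png",np.vstack([cv2.resize(a,(400,286)),cv2.resize(d["color"],(400,250))])[:,:,::-1])
E
```

```text
time_s: 19.25
ee_pos: [541.9, 15.3, 215.7]
ee_rot: [3.141, -0.0, -0.807]
ft_force: [-0.6, 0.4, -3.1]
finger_gap: 10.0
gripper_force: 55.0
[26.91268117 66.50301041 55.84876048] [-1.14813411e-02  5.61577542e+01]
```

View pics/m6.png

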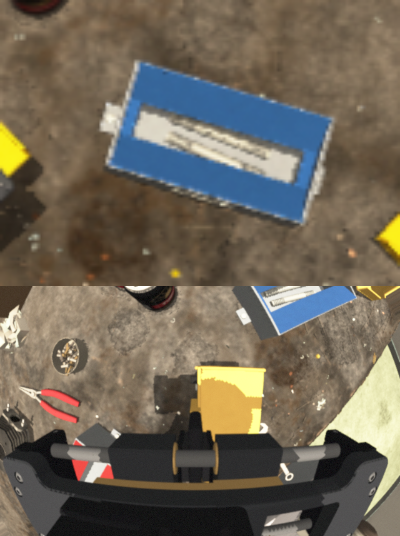

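Both studs lie inside the blue box (slot at (215,145) in the crop) and the tray is empty. Setting it down.

```bash
python3 -m crank '[[0,0,0.2,0,0,0,255],[0,0,0.4,0,0,0,255],[0,0,0.6,0,0,0,255],[0,0,0.6,0,0,0,255],[0,0,0.6,0,0,0,255],[0,0,0.45,0,0,0,255],[0,0,0.25,0,0,0,255],[0,0,0.15,0,0,0,255],[0,0,0.05,0,0,0,255],[0,0,0,0,0,0,255]]'
python3 -m crank '[[0,0,0.03,0,0,0,255],[0,0,0.02,0,0,0,255],[0,0,0,0,0,0,255]]' | grep -E "pos|ft_force"
```

```text
time_s: 20.35
ee_pos: [542.5, 15.1, 84.0]
ee_rot: [-3.141, -0.001, -0.808]
ft_force: [0.5, 0.4, -3.0]
finger_gap: 9.6
gripper_force: 55.0
ee_pos: [542.2, 15.1, 82.0]
ft_force: [-0.4, 0.4, -2.2]
```

```bash
for i in 1 2; do python3 -m crank '[[0,0,0.03,0,0,0,255],[0,0,0.02,0,0,0,255],[0,0,0,0,0,0,255]]' | grep -E "pos|ft_force"; done
```

```text
ee_pos: [541.9, 15.0, 79.6]
ft_force: [0.6, 0.0, -3.3]
ee_pos: [542.2, 15.1, 78.3]
ft_force: [-2.4, 0.3, 3.7]
```

Contact. Release (partly open, then lift clear).

```bash
python3 -m crank '[[0,0,0,0,0,0,150],[0,0,0,0,0,0,150],[0,0,0,0,0,0,150],[0,0,0,0,0,0,150],[0,0,0,0,0,0,150],[0,0,0,0,0,0,150]]' | grep -E "gap|force"
python3 -m crank '[[0,0,-0.1,0,0,0,150],[0,0,-0.3,0,0,0,150],[0,0,-0.6,0,0,0,150],[0,0,-0.8,0,0,0,150],[0,0,-0.8,0,0,0,150],[0,0,-0.6,0,0,0,150],[0,0,-0.3,0,0,0,150],[0,0,-0.1,0,0,0,150],[0,0,0,0,0,0,150]]'
python3 - <<'E'
from h import *
d=save("wrist","pics/w7.png")
E
```

```text
ft_force: [-0.5, -0.3, -0.4]
finger_gap: 35.1
gripper_force: 0.0
time_s: 22.75
ee_pos: [541.7, 15.1, 221.6]
ee_rot: [3.142, 0.0, -0.808]
ft_force: [-0.6, 0.4, 0.0]
finger_gap: 35.6
gripper_force: 0.0
```

View pics/w7.png

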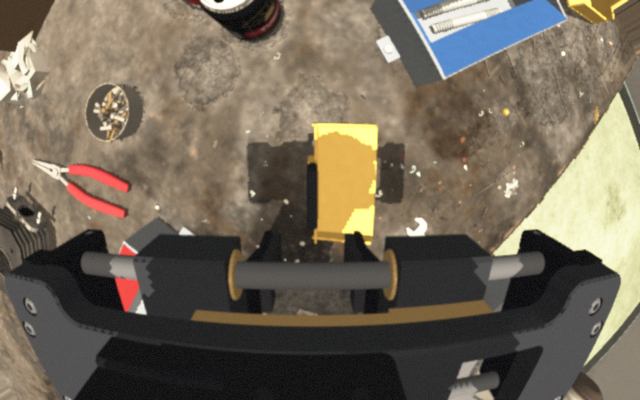

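The empty tray stands upright at (345,183), the gripper is clear of it, and both studs are in the blue box at (460,15).

```bash
python3 -c "
from workcell import r
print(r.hand_in())"
```

```text
the job is handed in; nothing more can be done
None
```

Both studs are in the blue-lid box, the empty tray stands upright on the bench, and the job was handed in at about 23 s; my first grip closed too high, so I set the tray down and regripped it before carrying it over.

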